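# Run down the wing screw on the mould clamp

### The arm

A 7-joint arm with a two-finger parallel gripper is mounted at the origin on the work surface. World frame = base frame: x ahead of the robot, y to its left, z up, the work surface at z = 0. Lengths are in m, angles in degrees, forces in N, time in s.
With the tool pointing down it reaches from about 0.4 to 0.85 m from the base axis. Payload 6.9 kg.
Tool frame: the origin (TCP) lies at the very end of the fingers, on their centre line; the grasp point (between the pads) lies 19 mm behind it; z points along the fingers, y is the direction in which the jaws open and shut (so a half turn about z gives the same grasp; the last joint's range is limited). The gripper opens to 85 mm and grips with 20 to 120 N. Pads are 22 mm wide; open, the fingers measure 114 mm over their backs; the gripper's body (76 mm by 85 mm) begins 54 mm behind the grasp point. The pads swing forward as they close: fully open they stand 13 mm farther back than shut.
Start: joints at [-66.893, 29.078, -13.613, 85.955, 7.202, 65.827, -8.869], TCP at [0.183, 0.597, 0.231] pointing down, gripper open.
Joint ranges: [-176.47, 176.47], [-13.61, 117.27], [-81.72, 77.17], [0.22, 143.17], [-87.28, 267.28], [10, 112.55], [-165.47, 165.47]. Speed limits (degrees/s): [136.94, 136.94, 180, 180, 180, 180, 180].

### API

Orientations are given as [roll, pitch, yaw] about the fixed x, y, z axes, in that order (R = Rz(yaw) Ry(pitch) Rx(roll)).
In Python, from bench import monitor, optics, workorder gives the robot as it stands.
- The arm moves only by the tool servo_tool, never from a script. Its argument "moves" is a list of rows, each a list of 2 entries, a list of its own where there are three numbers: the shift along the world's x, y, z in mm, then the turn about the world's z in rad. A call has 1 to 12 rows; each row is the pose to reach, as a shift and turn from the pose commanded when the call began; what a row does not reach only later rows make up. A row lasts 1/12 s, in which the tool goes at most 41.7 mm and 7.16 degrees, less where a joint would pass 70% of its speed; a pose out of reach is approached as far as the arm can. A call with a gripper value outside its range is refused whole. "claw" is the closure in counts, from 0 (fully open) to 255 (shut), set as the call begins (left out, the last holds). The fingers move at their own pace and stop on an object; "newtons" is the grip in N (left out, the last holds). Time passes only in rows, so rows that repeat a pose let the fingers close. It gives the time, the measured TCP pose, the force and the opening at its end, in the units of the state.
- monitor.state(): the state, without advancing time (a new reading comes with each control period).
- optics.get_image(name): name is "scene" or "top" or "wrist"; returns a dict with "frame" (480x640x3 uint8, red, green, blue), "intrinsics" (3x3 intrinsics, pixels), "rvec" (rotation vector, rad) and "tvec" (3), from world to camera coordinates, as OpenCV has them. Camera axes: x right, y down, z forward; pixel columns grow to the right and rows downward; lengths in m; the calibration is good to about 2 mm. A picture is of the moment at which its call begins. There is no depth.
- workorder.close_job(): hands the job in, once; it reports no verdict.
The state is a dict: "t": time; "qpos": joint angles; "qvel": joint speeds; "joint_torque": joint torques, N m; "eef_pos": TCP position; "eef_rot": TCP orientation; "ft_force": force on the tool from outside, world axes, zero at the start; "moment": the same for the moment, N m; "grip_width": finger opening in m.
Only numpy, scipy, OpenCV 4.12 (cv2) and the standard library are available. Lean on these libraries where they do the work, as an engineer would, in place of code of your own. Each camera call takes 0.05 s, during which the arm holds its last target. There are 200 camera calls.

### The job

The plaster mould in the bench clamp is not yet held: its loose wing screw stands more than a turn too high. Spin the screw clockwise (seen from above) by stroking its wings round with a fingertip, again and again, until the rubber pad bears on the mould and the screw is home. Push gently, do not pinch or wrench the wings, leave the mould in the clamp and everything standing around undisturbed, and finish clear of the clamp.

Things in the scene. Friction and masses are not known exactly. Their poses are not given: they have to be found in the camera images.
- clamp: Bench clamp fixed to the red table. Origin on the table, exactly below the vertical screw axis; x, y level, z up. Plywood base board 170 mm (x) by 230 (y: -90 to +140) by 18 high, a spine at its +y side and a short arm over the mould. Above the arm the screw is open to -y, +x and -x.
- spine_top (a point): Centre of the top of the clamp's grey steel spine, an upright bar 44 mm (clamp x) by 30 mm (y from +70 to +100 mm off the screw axis), its top 240 mm above the table. It blocks a gripper on that side of the screw.
- beam_top (a point): Point on the screw axis at the arm's top face, 115 mm above the table. The grey arm is 30 mm wide (clamp x), 20 mm thick, and runs from the spine to 22 mm past the axis (clamp y = -22 mm). The screw passes down through it.
- screw (a joint): Turn of the wing screw, rad, growing clockwise from above (tightening; sinks 0.8 mm per rad). At q the free wings lie along the clamp's x axis turned by -q about z. Starts at 0 to 2.2, turns against light friction, 0.05 N m, stays where left; stops at 9.6, the pad on the mould. The wings are sprung on the screw (0.5 N m per rad): they lead it by 0.1 rad when pushed, more at the stop.
- wing_center (a point): On the screw axis at mid height of the wings; x along them. Steel wing screw: hub 22 mm across, two flat upright wings in one line, each 8 mm thick, 24 mm high, reaching 40 mm from the axis. This point is 141.5 mm above the table at joint value 0, 133.8 mm when home; the wings' underside is then 14.5 and 6.8 mm above the arm.
- wing_tip (a point): Outer end of one of the two wings (the one along the wing's own +x axis), 40 mm from the screw axis at mid height of the wings. Use it to see how the wings point.
- mould: Two-part round plaster mould standing loose on the clamp's base board under the pad, 98 mm in diameter, 57 mm high, top 75 mm above the table, 0.8 kg. Origin at the centre of its underside. It is to stay as it is.
- small_mould: Small loose round plaster mould, 58 mm in diameter, 48 mm high, standing on the table near the clamp. Origin at the centre of its underside. Leave alone.
- brush: Loose brush lying on the table, about 200 mm long, along its x axis. Leave alone.
- cup: Loose grey plastic cup, 72 mm in diameter at the rim, 70 mm high, standing on the table. Origin at the centre of its underside. Leave alone.
Things that resemble listed ones, but are neither listed nor needed, are in the scene too. Leave any blue or yellow look-alike of the mould alone.

How it is judged:
By the outcome, as a careful person would: the job done as asked, in the order asked, and still so for the second after the job is handed in, with the robot touching nothing.
It also fails if it takes over 72 s, if anything falls off the work surface, if the arm or the gripper's body presses on something with over 40 N, if the wrist force passes 120 N, or if a joint passes its speed limit or range.

## Working session

There is one attempt and no reset: what is moved stays moved. The work goes in short steps, Python scripts to look and compute and a tool call to move; the robot and the scene stay as the last step left them, time stands still between calls to the robot, and variables do not carry over. Pictures are saved under pics/ and viewed, about 8 in all and at most 12, crops included, and the job is handed in when it is done.

Besides the shell and the picture viewer there is one more tool, called after ">>>" in YAML: its name, and indented under it one key for each argument. servo_tool: Moves the arm, as the interface text tells. Its arguments: {"type":"object","properties":{"moves":{"type":"array"},"claw":{"type":"number"},"newtons":{"type":"number"}},"required":["moves"]}

```bash
mkdir -p pics; ls
cat > h.py <<'E'
import numpy as np, cv2, pickle
from bench import monitor, optics, workorder
def cam(name):
    d=optics.get_image(name); return d
def PR(d):
    R=cv2.Rodrigues(np.array(d["rvec"],float))[0]; return np.array(d["intrinsics"],float),R,np.array(d["tvec"],float).ravel()
def ray(d,uv):
    K,R,t=PR(d); v=R.T@np.linalg.solve(K,[uv[0],uv[1],1.]); return -R.T@t, v/np.linalg.norm(v)
def onz(d,uv,z):
    c,v=ray(d,uv); return c+v*(z-c[2])/v[2]
def tri(d1,uv1,d2,uv2):
    c1,v1=ray(d1,uv1);c2,v2=ray(d2,uv2)
    s=np.linalg.lstsq(np.stack([v1,-v2],1),c2-c1,rcond=None)[0]
    a=c1+v1*s[0];b=c2+v2*s[1]; return (a+b)/2,np.linalg.norm(a-b)
def proj(d,p):
    K,R,t=PR(d); q=K@(R@np.asarray(p,float)+t); return q[:2]/q[2]
def save(d,n): cv2.imwrite(f"pics/{n}.png",d["frame"][:,:,::-1])
E
python3 - <<'E'
from h import *
D={n:cam(n) for n in("scene","top","wrist")}
pickle.dump(D,open("d0.pkl","wb"))
for n in("scene","top"):
    save(D[n],n+"0"); print(n,ray(D[n],(320,240)))
print(monitor.state())
E
```

```text
pics
scene (array([ 1.22726397, -0.22219499,  1.26866392]), array([-0.52525208,  0.22922681, -0.81949089]))
top (array([0.45959437, 0.08203419, 1.5077078 ]), array([ 0.03700332,  0.02824688, -0.99891585]))
{'t': 0.15, 'qpos': array([-66.89166997,  29.11475285, -13.60901608,  85.99565398,
         7.20256936,  65.82664119,  -8.87032925]), 'qvel': array([-0.07849577, -0.05407325,  0.09977526, -0.21142013,  0.01243632,
        0.05550631, -0.0200955 ]), 'joint_torque': array([-2.41704511e-03, -6.21009564e+01, -2.18898587e+00, -2.49840796e+01,
        1.28408425e-02,  8.95972800e-03,  3.72656530e-05]), 'eef_pos': array([0.1833599 , 0.59709991, 0.23062511]), 'eef_rot': array([-1.79921647e+02,  2.19816305e-03,  1.62935014e+02]), 'ft_force': array([-0.91918504,  0.15153008,  0.24821241]), 'moment': array([ 0.03178041, -0.02049551,  0.03062972]), 'grip_width': 0.08508616056272025}
```

View pics/scene0.png

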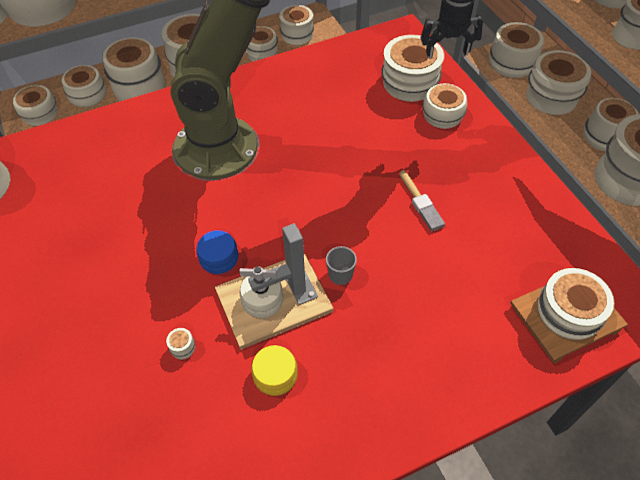

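View pics/top0.png

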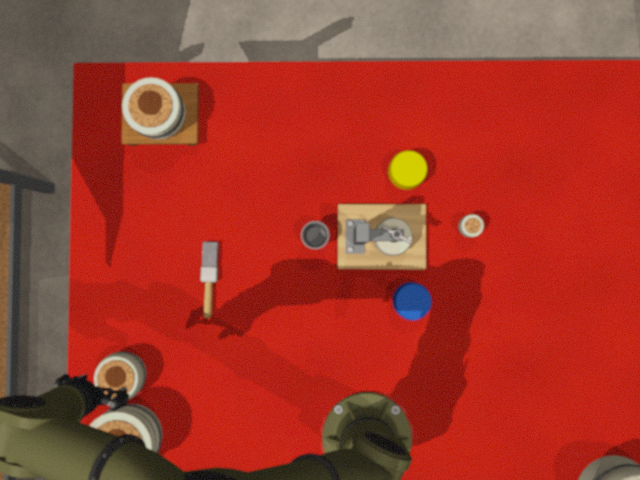

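The scene view shows the clamp at about (270,290) with its grey spine at (293,260). The wing screw is at (258,275), the cup at (341,262), the small mould at (180,343), and the blue and yellow look-alikes at (217,250) and (275,370). In the top view the board spans (338-426, 204-269), with the screw near (397,235) and the spine on the left (+y). Next I'll enlarge the clamp in both views.

Run:
```python
from h import *
D=pickle.load(open("d0.pkl","rb"))
a=D["scene"]["frame"][215:355,200:350]; b=D["top"]["frame"][195:280,325:435]
A=cv2.resize(a,(400,373),interpolation=cv2.INTER_CUBIC) ; B=cv2.resize(b,(400,309),interpolation=cv2.INTER_CUBIC)
A=cv2.copyMakeBorder(A,0,0,0,0,0)
H=np.zeros((373,800,3),np.uint8);H[:373,:400]=A;H[:309,400:]=B
cv2.imwrite("pics/crop1.png",H[:,:,::-1])
# board in top: wood mask
d=D["top"];f=cv2.cvtColor(d["frame"],cv2.COLOR_RGB2HSV)
m=((f[...,0]>10)&(f[...,0]<28)&(f[...,1]>40)&(f[...,1]<190)&(f[...,2]>120)).astype(np.uint8)
m[:195]=0;m[280:]=0;m[:,:325]=0;m[:,435:]=0
pts=np.argwhere(m)[:,::-1]
r=cv2.minAreaRect(pts.astype(np.float32));box=cv2.boxPoints(r);print(r)
W=np.array([onz(d,p,0.018) for p in box]);print(W.round(4))
print([np.linalg.norm(W[i]-W[(i+1)%4]).round(4) for i in range(4)])
```

```text
((381.5, 236.5), (65.0, 89.0), 90.0)
[[ 0.6099  0.0797  0.018 ]
 [ 0.6104 -0.154   0.018 ]
 [ 0.4398 -0.1536  0.018 ]
 [ 0.4387  0.0792  0.018 ]]
[np.float64(0.2337), np.float64(0.1706), np.float64(0.2327), np.float64(0.1712)]
```

View pics/crop1.png

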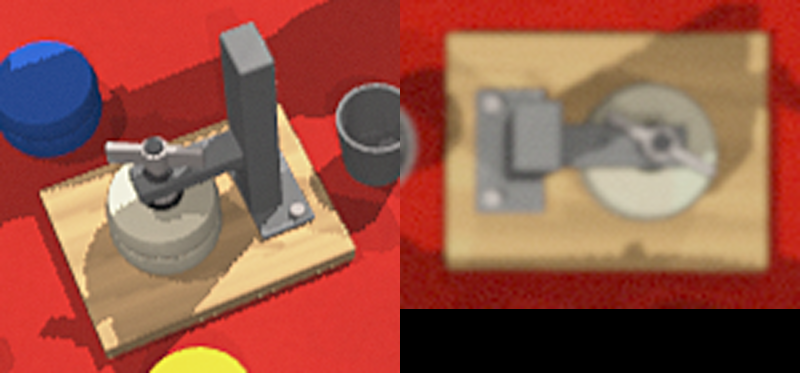

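The crop shows the clamp clearly. The hub is at about (662,143) in the top crop, with wings from (608,115) to (715,170). The spine top is at (537,136) in the top crop and (247,42) in the scene crop. Only this object has the spine, arm and wing screw. The plain blue and yellow discs are the look-alikes and will be left alone.

Run:
```python
from h import *
D=pickle.load(open("d0.pkl","rb")); s,t=D["scene"],D["top"]
T=lambda x,y:(325-.5+.5/3.636+(x-400)/3.636,195-.5+y/3.636)
S=lambda x,y:(200-.5+x/2.667,215-.5+y/2.667)
print("hub",tri(s,S(155,148),t,T(662,143)))
print("spine",tri(s,S(247,42),t,T(537,136)))
a,b=onz(t,T(608,115),.14),onz(t,T(715,170),.14)
print("wing",a,b,np.linalg.norm(a-b),np.degrees(np.arctan2(*(a-b)[1::-1])),(a+b)/2)
a,b=onz(s,S(106,150),.14),onz(s,S(204,153),.14)
print("wing scene",a,b,np.linalg.norm(a-b),np.degrees(np.arctan2(*(b-a)[1::-1])),(a+b)/2)
```

```text
hub (array([ 0.52532937, -0.06285297,  0.1505512 ]), np.float64(0.0003475921494381802))
spine (array([0.52465553, 0.02310309, 0.24434864]), np.float64(0.0007241666398737482))
wing [ 0.54426922 -0.02842329  0.14      ] [ 0.50799474 -0.0991255   0.14      ] 0.07946471325793626 62.83945484938995 [ 0.52613198 -0.06377439  0.14      ]
wing scene [ 0.50382315 -0.09781636  0.14      ] [ 0.53992629 -0.02704733  0.14      ] 0.07944615716709404 62.97138985344056 [ 0.52187472 -0.06243185  0.14      ]
```

>>> servo_tool:
  moves:
    - [[0, 0, 40], 0]
    - [[0, 0, 80], 0]
    - [[0, 0, 110], 0]
    - [[30, -30, 110], 0]
    - [[60, -60, 110], 0]
    - [[90, -90, 110], 0]
    - [[120, -120, 110], 0]
    - [[150, -150, 110], 0]
    - [[180, -180, 110], 0]
    - [[210, -210, 110], 0]
    - [[240, -240, 110], 0]
    - [[250, -250, 110], 0]
  claw: 255
  newtons: 20

```text
t: 1.15
eef_pos: [0.4374, 0.3422, 0.3411]
eef_rot: [-179.9, 0.1, 162.6]
ft_force: [1.2, -0.4, -0.2]
grip_width: 0.0001
```

The hub is at (525, -63) mm and the spine centre is 85.6 mm off the axis, against 85 expected. Both views put the wings at 63°, 79.5 mm long, so q≈2.05 and home should leave the wings at -10°/170°. Next I move over the -y side.

>>> servo_tool:
  moves:
    - [[9, -38, 0], -0.12]
    - [[18, -76, 0], -0.24]
    - [[27, -114, 0], -0.36]
    - [[36, -152, 0], -0.48]
    - [[45, -190, 0], -0.6]
    - [[54, -228, 0], -0.72]
    - [[63, -266, 0], -0.84]
    - [[72, -304, 0], -0.96]
    - [[81, -342, 0], -1.08]
    - [[90, -380, 0], -1.2]
    - [[99, -418, 0], -1.32]
    - [[108, -455, 0], -1.44]

```text
t: 2.15
eef_pos: [0.5413, -0.1095, 0.3413]
eef_rot: [-180.0, 0.0, 80.1]
ft_force: [-0.1, -0.2, -0.4]
grip_width: 0.0001
```

>>> servo_tool:
  moves:
    - [[5, -25, 0], -0.09]
    - [[5, -25, -35], -0.09]
    - [[5, -25, -70], -0.09]
    - [[5, -25, -105], -0.09]
    - [[5, -25, -140], -0.09]
    - [[5, -25, -170], -0.09]
    - [[5, -25, -195], -0.09]
    - [[5, -25, -213], -0.09]
    - [[5, -25, -213], -0.09]
    - [[5, -25, -213], -0.09]

```text
t: 2.98
eef_pos: [0.5459, -0.1324, 0.1277]
eef_rot: [-179.9, 0.0, 75.3]
ft_force: [0.5, -0.7, -0.1]
grip_width: -0.0002
```

```bash
cat > stroke.py <<'E'
# prints rows (mm, rad) for a stroke of wing angle w0->w1, relative to the present pose
import sys; from h import *
w0,w1,n=float(sys.argv[1]),float(sys.argv[2]),int(sys.argv[3]); rad,off=(float(v) for v in (sys.argv[4:6] or (27,18.5)))
C=np.array([525,-62.5]); s=monitor.state()
def pose(w):
    a=np.radians(w); return C+rad*np.array([np.cos(a),np.sin(a)])+off*np.array([-np.sin(a),np.cos(a)])
e=np.array(s["eef_pos"])*1e3; y=s["eef_rot"][2]; print(e.round(1),y,s["qpos"].round(0),s["ft_force"].round(1),s["t"])
for w in np.linspace(w0,w1,n+1):
    p=pose(w)-e[:2]; dy=(w-y+90)%180-90
    print(round(w),p.round(0).tolist(), round(np.radians(dy),2))
E
python3 stroke.py -105 -205 20
python3 - <<'E'
from h import *
d=cam("wrist");save(d,"wrist1");print(ray(d,(320,240)))
E
```

```text
[ 545.9 -132.4  127.7] 75.26675374262496 [ -0.  30.  17. 104. -12.  48.   8.] [ 0.5 -0.7 -0.1] 2.9833
-105 [-10.0, 39.0] -0.0
-110 [-13.0, 38.0] -0.09
-115 [-16.0, 38.0] -0.18
-120 [-18.0, 37.0] -0.27
-125 [-21.0, 37.0] -0.35
-130 [-24.0, 37.0] -0.44
-135 [-27.0, 38.0] -0.53
-140 [-30.0, 38.0] -0.62
-145 [-32.0, 39.0] -0.7
-150 [-35.0, 40.0] -0.79
-155 [-38.0, 42.0] -0.88
-160 [-40.0, 43.0] -0.96
-165 [-42.0, 45.0] -1.05
-170 [-44.0, 47.0] -1.14
-175 [-46.0, 49.0] -1.23
-180 [-48.0, 51.0] -1.31
-185 [-49.0, 54.0] -1.4
-190 [-51.0, 56.0] -1.49
-195 [-52.0, 59.0] 1.57
-200 [-53.0, 62.0] 1.48
-205 [-53.0, 65.0] 1.39
(array([ 0.56865154, -0.05080769,  0.26972578]), array([-0.08470746, -0.30217115, -0.94948262]))
```

View pics/wrist1.png

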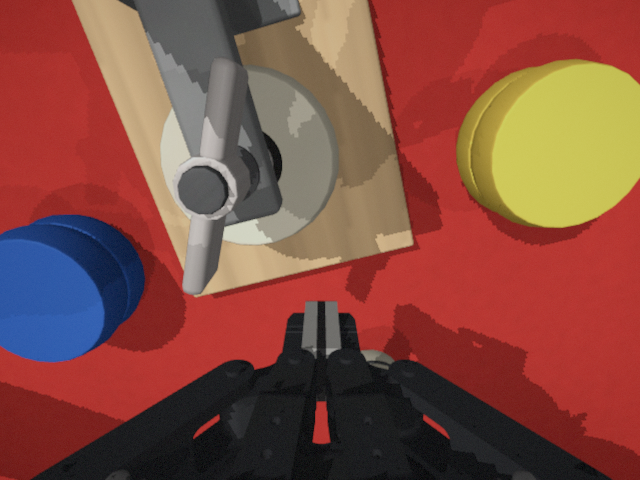

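The wrist view shows the fingertip at (320,305), clear of the screw: hub at (203,190), near wing tip at (197,285), far wing tip at (228,65). I'll work out the fingertip width and look for a camera body that could meet the spine.

Run:
```python
from h import *
w=cam("wrist")
for uv in((304,306),(340,306),(287,318),(357,318),(322,302)): print(uv,onz(w,uv,.129).round(4),onz(w,uv,.14).round(4))
print(proj(w,[.5459,-.1324,.1277]))
d=cam("scene");u,v=proj(d,[.546,-.1,.2]).astype(int);print(u,v)
c=d["frame"][v-80:v+70,u-90:u+110]
cv2.imwrite("pics/s2.png",cv2.resize(c,None,fx=4,fy=4,interpolation=cv2.INTER_CUBIC)[:,:,::-1])
```

```text
(304, 306) [ 0.5426 -0.1235  0.129 ] [ 0.5446 -0.1179  0.14  ]
(340, 306) [ 0.5576 -0.1274  0.129 ] [ 0.5584 -0.1215  0.14  ]
(287, 318) [ 0.5338 -0.1273  0.129 ] [ 0.5366 -0.1213  0.14  ]
(357, 318) [ 0.5633 -0.135   0.129 ] [ 0.5638 -0.1285  0.14  ]
(322, 302) [ 0.5505 -0.1236  0.129 ] [ 0.552 -0.118  0.14 ]
[316.8672498  320.32685685]
241 271
```

View pics/s2.png

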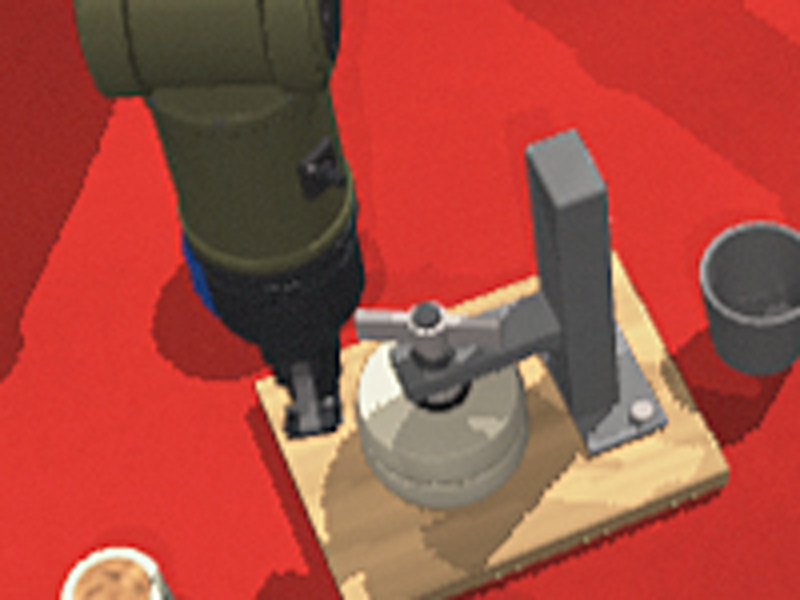

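The fingers measure about 30 mm over their backs, and the camera mount sits above the spine top. Now the first stroke, at tip height 0.133 m.

>>> servo_tool:
  moves:
    - [[-3, 14, 5], 0]
    - [[-6, 28, 5], 0]
    - [[-10, 39, 5], 0]
    - [[-13, 38, 5], -0.09]
    - [[-16, 38, 5], -0.18]
    - [[-18, 37, 5], -0.27]
    - [[-21, 37, 5], -0.35]
    - [[-24, 37, 5], -0.44]
    - [[-27, 38, 5], -0.53]
    - [[-30, 38, 5], -0.62]
    - [[-32, 39, 5], -0.7]
    - [[-35, 40, 5], -0.79]

```text
t: 4.13
eef_pos: [0.5121, -0.0928, 0.1343]
eef_rot: [179.9, -0.1, 29.8]
ft_force: [1.6, -0.9, -1.5]
grip_width: -0.0001
```

```bash
python3 stroke.py -150 -210 12 27 19
python3 - <<'E'
from h import *
d=cam("wrist");save(d,"wrist2")
E
```

```text
[512.1 -92.8 134.3] 29.796163185286517 [-13.  29.  31. 110. -20.  47. -32.] [ 1.6 -0.9 -1.5] 4.1333
-150 [-1.0, 0.0] 0.0
-155 [-4.0, 2.0] -0.08
-160 [-6.0, 3.0] -0.17
-165 [-8.0, 5.0] -0.26
-170 [-10.0, 7.0] -0.35
-175 [-12.0, 9.0] -0.43
-180 [-14.0, 11.0] -0.52
-185 [-16.0, 14.0] -0.61
-190 [-17.0, 16.0] -0.69
-195 [-18.0, 19.0] -0.78
-200 [-19.0, 22.0] -0.87
-205 [-20.0, 25.0] -0.96
-210 [-20.0, 27.0] -1.04
```

View pics/wrist2.png

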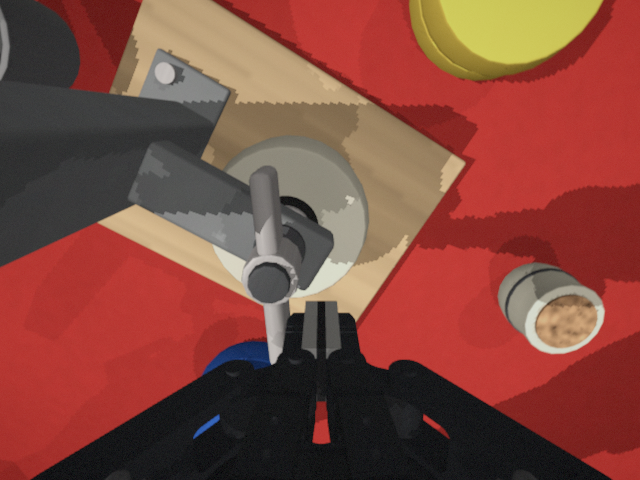

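The wrist view shows the wing (275,340) lying against the finger's left flank and turning with it. I'll continue the stroke.

>>> servo_tool:
  moves:
    - [[-3, 2, 0], -0.08]
    - [[-6, 3, 0], -0.17]
    - [[-8, 5, 0], -0.26]
    - [[-10, 7, 0], -0.35]
    - [[-12, 9, 0], -0.43]
    - [[-14, 11, 0], -0.52]
    - [[-16, 14, 0], -0.61]
    - [[-17, 16, 0], -0.69]
    - [[-18, 19, 0], -0.78]
    - [[-19, 22, 0], -0.87]
    - [[-20, 25, 0], -0.96]
    - [[-20, 25, 0], -0.96]

```text
t: 5.18
eef_pos: [0.4917, -0.067, 0.1338]
eef_rot: [-180.0, -0.0, -25.1]
ft_force: [-0.6, -1.8, 1.6]
grip_width: -0.0003
```

```bash
python3 stroke.py -10 -110 20 27 19
python3 - <<'E'
from h import *
d=cam("top");pickle.dump(d,open("t2.pkl","wb"))
d2=cam("wrist")
a=cv2.resize(d["frame"][195:280,325:435],(440,340),interpolation=cv2.INTER_CUBIC);b=cv2.resize(d2["frame"],(360,270))
H=np.zeros((340,800,3),np.uint8);H[:,:440]=a;H[:270,440:]=b;cv2.imwrite("pics/c3.png",H[:,:,::-1])
E
```

```text
[491.7 -67.  133.8] -25.057382494253044 [-26.  31.  48. 113. -31.  49. -76.] [-0.6 -1.8  1.6] 5.1833
-10 [63.0, 19.0] 0.26
-15 [64.0, 16.0] 0.18
-20 [65.0, 13.0] 0.09
-25 [66.0, 10.0] 0.0
-30 [66.0, 7.0] -0.09
-35 [66.0, 5.0] -0.17
-40 [66.0, 2.0] -0.26
-45 [66.0, -1.0] -0.35
-50 [65.0, -4.0] -0.44
-55 [64.0, -7.0] -0.52
-60 [63.0, -9.0] -0.61
-65 [62.0, -12.0] -0.7
-70 [60.0, -14.0] -0.78
-75 [59.0, -17.0] -0.87
-80 [57.0, -19.0] -0.96
-85 [55.0, -21.0] -1.05
-90 [52.0, -22.0] -1.13
-95 [50.0, -24.0] -1.22
-100 [47.0, -25.0] -1.31
-105 [45.0, -26.0] -1.4
-110 [42.0, -27.0] -1.48
```

View pics/c3.png

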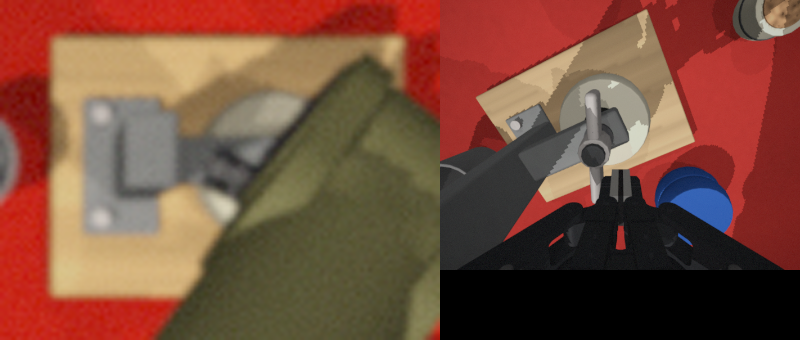

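The stroke worked: the wing reached the -x side and the spine is clear. The finger now goes back around the -y side, outside the wings, and turns to sit behind the other wing.

>>> servo_tool:
  moves:
    - [[-13, -9, 0], 0]
    - [[-26, -18, 0], 0.1]
    - [[-28, -33, 0], 0.22]
    - [[-28, -48, 0], 0.34]
    - [[-27, -63, 0], 0.46]
    - [[-12, -68, 0], 0.58]
    - [[3, -73, 0], 0.7]
    - [[18, -78, 0], 0.82]
    - [[33, -83, 0], 0.94]
    - [[48, -81, 0], 1.06]
    - [[63, -76, 0], 1.18]
    - [[78, -70, 0], 1.3]

```text
t: 6.28
eef_pos: [0.5701, -0.1381, 0.1337]
eef_rot: [180.0, -0.0, 50.0]
ft_force: [0.2, -0.0, 0.0]
grip_width: 0.0003
```

>>> servo_tool:
  moves:
    - [[8, 8, -1], 0.12]
    - [[15, 18, -2], 0.24]
    - [[22, 28, -3], 0.36]
    - [[26, 38, -3], 0.48]
    - [[30, 48, -3], 0.6]
    - [[31, 58, -3], 0.72]
    - [[30, 68, -3], 0.84]
    - [[28, 76, -3], 0.96]
    - [[26, 82, -3], 1.08]
    - [[24, 88, -3], 1.2]
    - [[22, 92, -3], 1.32]
    - [[20, 92, -3], 1.44]

```text
t: 7.28
eef_pos: [0.5895, -0.0443, 0.1308]
eef_rot: [179.9, 0.0, 132.6]
ft_force: [-0.3, 0.2, 0.7]
grip_width: 0.0
```

>>> servo_tool:
  moves:
    - [[0, 0, 0], 0.12]
    - [[0, 0, 0], 0.24]
    - [[0, 0, 0], 0.36]
    - [[0, 0, 0], 0.48]
    - [[0, 0, 0], 0.6]
    - [[0, 0, 0], 0.72]
    - [[0, 0, 0], 0.75]
    - [[0, 0, 0], 0.75]

```text
t: 7.95
eef_pos: [0.5895, -0.0459, 0.1306]
eef_rot: [180.0, 0.0, 175.0]
ft_force: [-0.5, 0.3, 0.2]
grip_width: -0.0001
```

```bash
python3 stroke.py 0 -110 22 27 19
python3 - <<'E'
from h import *
d=cam("wrist");save(d,"wrist4")
E
```

```text
[589.5 -45.9 130.6] 175.0092470880113 [ 10.  32. -12.  99.   8.  50.  79.] [-0.5  0.3  0.2] 7.95
0 [-37.0, 2.0] 0.09
-5 [-36.0, -0.0] -0.0
-10 [-35.0, -3.0] -0.09
-15 [-33.0, -5.0] -0.17
-20 [-33.0, -8.0] -0.26
-25 [-32.0, -11.0] -0.35
-30 [-32.0, -14.0] -0.44
-35 [-31.0, -17.0] -0.52
-40 [-32.0, -19.0] -0.61
-45 [-32.0, -22.0] -0.7
-50 [-33.0, -25.0] -0.79
-55 [-33.0, -28.0] -0.87
-60 [-35.0, -30.0] -0.96
-65 [-36.0, -33.0] -1.05
-70 [-37.0, -35.0] -1.13
-75 [-39.0, -38.0] -1.22
-80 [-41.0, -40.0] -1.31
-85 [-43.0, -42.0] -1.4
-90 [-45.0, -44.0] -1.48
-95 [-48.0, -45.0] 1.57
-100 [-50.0, -46.0] 1.48
-105 [-53.0, -48.0] 1.4
-110 [-56.0, -48.0] 1.31
```

View pics/wrist4.png

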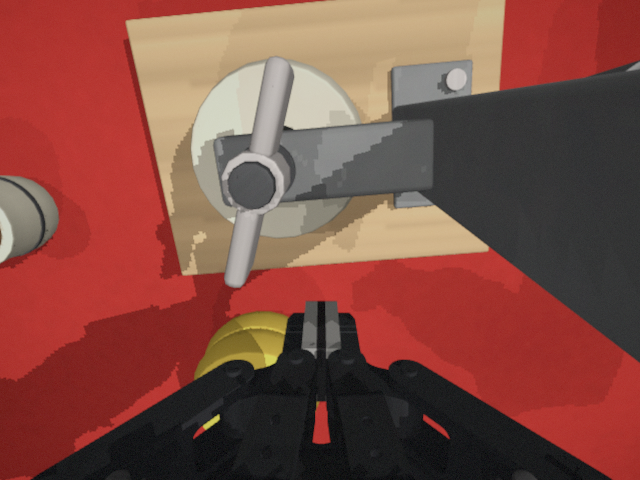

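The wrist view shows the near wing tip at (237,283) and hub at (252,187). The finger, with its left edge at x=286, is clear behind the wing, so entry is safe. Second stroke next.

>>> servo_tool:
  moves:
    - [[-12, 0, 0], 0]
    - [[-24, 0, 0], 0]
    - [[-36, 0, 0], 0]
    - [[-35, -3, 0], -0.09]
    - [[-33, -5, 0], -0.17]
    - [[-33, -8, 0], -0.26]
    - [[-32, -11, 0], -0.35]
    - [[-32, -14, 0], -0.44]
    - [[-31, -17, 0], -0.52]
    - [[-32, -19, 0], -0.61]
    - [[-32, -22, 0], -0.7]
    - [[-33, -25, 0], -0.79]

```text
t: 9.0
eef_pos: [0.5573, -0.07, 0.1306]
eef_rot: [179.9, 0.0, 129.4]
ft_force: [1.8, 0.6, -0.7]
grip_width: 0.0002
```

>>> servo_tool:
  moves:
    - [[0, -3, 0], -0.08]
    - [[-2, -5, 0], -0.17]
    - [[-3, -8, 0], -0.26]
    - [[-4, -10, 0], -0.34]
    - [[-6, -13, 0], -0.43]
    - [[-8, -15, 0], -0.52]
    - [[-10, -17, 0], -0.61]
    - [[-12, -19, 0], -0.69]
    - [[-15, -20, 0], -0.78]
    - [[-17, -21, 0], -0.87]
    - [[-20, -23, 0], -0.96]
    - [[-23, -23, 0], -1.05]

```text
t: 10.0
eef_pos: [0.5341, -0.0939, 0.1307]
eef_rot: [179.9, -0.0, 69.2]
ft_force: [1.0, -1.9, -1.4]
grip_width: 0.0001
```

```bash
python3 stroke.py -110 -210 20 27 19
```

```text
[534.1 -93.9 130.7] 69.15020589220032 [ -5.  29.  18. 107. -12.  46.  -1.] [ 1.  -1.9 -1.4] 10.0
-110 [-0.0, -0.0] 0.01
-115 [-3.0, -1.0] -0.07
-120 [-6.0, -1.0] -0.16
-125 [-9.0, -2.0] -0.25
-130 [-12.0, -1.0] -0.33
-135 [-15.0, -1.0] -0.42
-140 [-18.0, -0.0] -0.51
-145 [-20.0, 0.0] -0.6
-150 [-23.0, 1.0] -0.68
-155 [-26.0, 3.0] -0.77
-160 [-28.0, 4.0] -0.86
-165 [-30.0, 6.0] -0.95
-170 [-32.0, 8.0] -1.03
-175 [-34.0, 10.0] -1.12
-180 [-36.0, 12.0] -1.21
-185 [-38.0, 15.0] -1.29
-190 [-39.0, 17.0] -1.38
-195 [-40.0, 20.0] -1.47
-200 [-41.0, 23.0] -1.56
-205 [-42.0, 26.0] 1.5
-210 [-42.0, 28.0] 1.41
```

>>> servo_tool:
  moves:
    - [[-3, -1, 0], -0.08]
    - [[-6, -1, 0], -0.17]
    - [[-9, -2, 0], -0.25]
    - [[-12, -1, 0], -0.34]
    - [[-15, -1, 0], -0.43]
    - [[-18, 0, 0], -0.51]
    - [[-20, 0, 0], -0.6]
    - [[-23, 1, 0], -0.69]
    - [[-26, 3, 0], -0.78]
    - [[-28, 4, 0], -0.86]

```text
t: 10.83
eef_pos: [0.506, -0.0895, 0.1307]
eef_rot: [179.9, -0.1, 19.9]
ft_force: [1.7, -0.8, -0.6]
grip_width: 0.0004
```

>>> servo_tool:
  moves:
    - [[-2, 2, 0], -0.09]
    - [[-4, 4, 0], -0.17]
    - [[-6, 6, 0], -0.26]
    - [[-8, 8, 0], -0.35]
    - [[-10, 11, 0], -0.44]
    - [[-11, 13, 0], -0.52]
    - [[-12, 16, 0], -0.61]
    - [[-13, 19, 0], -0.7]
    - [[-14, 22, 0], -0.78]
    - [[-14, 24, 0], -0.87]
    - [[-14, 24, 0], -0.87]

```text
t: 11.75
eef_pos: [0.4915, -0.0651, 0.1304]
eef_rot: [180.0, -0.0, -29.9]
ft_force: [0.1, -1.2, 1.2]
grip_width: -0.0001
```

```bash
python3 stroke.py -210 -215 1 27 19
```

```text
[491.5 -65.1 130.4] -29.863751371033327 [-27.  32.  49. 114. -32.  49. -81.] [ 0.1 -1.2  1.2] 11.75
-210 [1.0, -0.0] -0.0
-215 [0.0, 2.0] -0.09
```

The same return path brings the finger to the +x side again, for the third stroke.

>>> servo_tool:
  moves:
    - [[-13, -9, 0], 0]
    - [[-26, -18, 0], 0.1]
    - [[-28, -33, 0], 0.22]
    - [[-28, -48, 0], 0.34]
    - [[-27, -63, 0], 0.46]
    - [[-12, -68, 0], 0.58]
    - [[3, -73, 0], 0.7]
    - [[18, -78, 0], 0.82]
    - [[33, -83, 0], 0.94]
    - [[48, -81, 0], 1.06]
    - [[63, -76, 0], 1.18]
    - [[78, -70, 0], 1.3]

```text
t: 12.75
eef_pos: [0.5703, -0.136, 0.1306]
eef_rot: [179.9, -0.0, 45.3]
ft_force: [0.3, -0.1, -0.2]
grip_width: -0.0003
```

>>> servo_tool:
  moves:
    - [[8, 8, -1], 0.12]
    - [[15, 18, -1], 0.24]
    - [[22, 28, -1], 0.36]
    - [[26, 38, -1], 0.48]
    - [[30, 48, -1], 0.6]
    - [[31, 58, -1], 0.72]
    - [[30, 68, -1], 0.84]
    - [[28, 76, -1], 0.96]
    - [[26, 82, -1], 1.08]
    - [[24, 88, -1], 1.2]
    - [[22, 90, -1], 1.32]
    - [[20, 90, -1], 1.44]

```text
t: 13.75
eef_pos: [0.5896, -0.0445, 0.1296]
eef_rot: [179.9, 0.0, 127.9]
ft_force: [0.3, -1.2, -1.1]
grip_width: 0.0004
```

>>> servo_tool:
  moves:
    - [[0, 0, 0], 0.12]
    - [[0, 0, 0], 0.24]
    - [[0, 0, 0], 0.36]
    - [[0, 0, 0], 0.48]
    - [[0, 0, 0], 0.6]
    - [[0, 0, 0], 0.72]
    - [[0, 0, 0], 0.84]
    - [[0, 0, 0], 0.84]

```text
t: 14.42
eef_pos: [0.5896, -0.0458, 0.1295]
eef_rot: [180.0, 0.0, 175.9]
ft_force: [0.3, -0.1, 0.1]
grip_width: -0.0001
```

```bash
python3 stroke.py 0 -50 10 27 19
python3 - <<'E'
from h import *
d=cam("wrist");save(d,"wrist5")
E
```

```text
[589.6 -45.8 129.5] 175.8986421003626 [ 10.  32. -13.  99.   9.  50.  79.] [ 0.3 -0.1  0.1] 14.4167
0 [-38.0, 2.0] 0.07
-5 [-36.0, -0.0] -0.02
-10 [-35.0, -3.0] -0.1
-15 [-34.0, -5.0] -0.19
-20 [-33.0, -8.0] -0.28
-25 [-32.0, -11.0] -0.36
-30 [-32.0, -14.0] -0.45
-35 [-32.0, -17.0] -0.54
-40 [-32.0, -19.0] -0.63
-45 [-32.0, -22.0] -0.71
-50 [-33.0, -25.0] -0.8
```

View pics/wrist5.png

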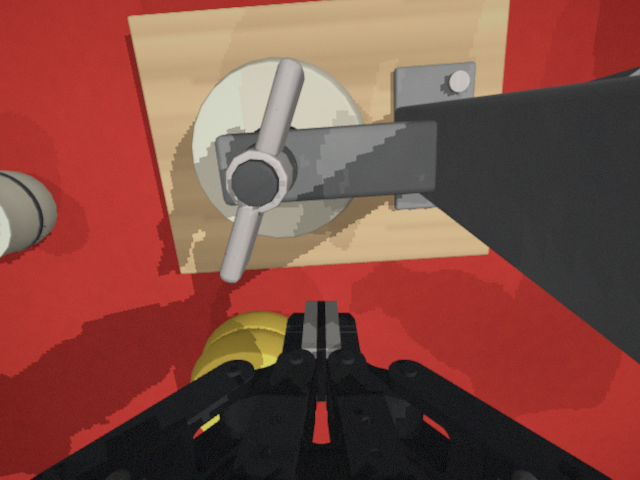

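The wing is ready again: near tip (231,278), hub (253,183), a few degrees further than before, as intended. The third stroke should meet the stop near -190°.

>>> servo_tool:
  moves:
    - [[-12, 0, 0], 0]
    - [[-24, 0, 0], 0]
    - [[-36, 0, 0], -0.02]
    - [[-35, -3, 0], -0.1]
    - [[-34, -5, 0], -0.19]
    - [[-33, -8, 0], -0.28]
    - [[-32, -11, 0], -0.36]
    - [[-32, -14, 0], -0.45]
    - [[-32, -17, 0], -0.54]
    - [[-32, -19, 0], -0.63]
    - [[-32, -22, 0], -0.71]
    - [[-33, -25, 0], -0.8]

```text
t: 15.47
eef_pos: [0.5574, -0.0701, 0.1296]
eef_rot: [179.9, 0.1, 129.3]
ft_force: [3.1, -0.1, -0.4]
grip_width: -0.0001
```

>>> servo_tool:
  moves:
    - [[0, -3, 0], -0.08]
    - [[-2, -5, 0], -0.17]
    - [[-3, -8, 0], -0.26]
    - [[-4, -10, 0], -0.34]
    - [[-6, -13, 0], -0.43]
    - [[-8, -15, 0], -0.52]
    - [[-10, -17, 0], -0.61]
    - [[-12, -19, 0], -0.69]
    - [[-15, -20, 0], -0.78]
    - [[-17, -21, 0], -0.87]
    - [[-20, -23, 0], -0.96]
    - [[-23, -23, 0], -1.05]

```text
t: 16.47
eef_pos: [0.5342, -0.094, 0.1298]
eef_rot: [179.9, -0.0, 69.1]
ft_force: [2.3, -1.5, -1.0]
grip_width: -0.0002
```

>>> servo_tool:
  moves:
    - [[-3, -1, 0], -0.08]
    - [[-6, -1, 0], -0.17]
    - [[-9, -2, 0], -0.25]
    - [[-12, -1, 0], -0.34]
    - [[-15, -1, 0], -0.43]
    - [[-18, 0, 0], -0.51]
    - [[-20, 0, 0], -0.6]
    - [[-23, 1, 0], -0.69]
    - [[-26, 3, 0], -0.78]
    - [[-28, 4, 0], -0.86]

```text
t: 17.3
eef_pos: [0.5061, -0.0896, 0.1298]
eef_rot: [179.9, -0.1, 19.8]
ft_force: [1.1, -0.9, -0.6]
grip_width: 0.0
```

>>> servo_tool:
  moves:
    - [[-2, 2, 0], -0.09]
    - [[-4, 4, 0], -0.17]
    - [[-6, 6, 0], -0.26]
    - [[-8, 8, 0], -0.35]
    - [[-8, 8, 0], -0.35]

```text
t: 17.72
eef_pos: [0.4978, -0.0813, 0.1296]
eef_rot: [180.0, -0.1, -0.2]
ft_force: [0.5, -1.1, 0.8]
grip_width: 0.0
```

```bash
python3 stroke.py -180 -215 7 27 19
```

```text
[497.8 -81.3 129.6] -0.1738491828150697 [-19.  30.  38. 112. -25.  46. -57.] [ 0.5 -1.1  0.8] 17.7167
-180 [0.0, -0.0] 0.0
-185 [-1.0, 2.0] -0.08
-190 [-3.0, 5.0] -0.17
-195 [-4.0, 7.0] -0.26
-200 [-5.0, 10.0] -0.35
-205 [-5.0, 13.0] -0.43
-210 [-6.0, 16.0] -0.52
-215 [-6.0, 19.0] -0.61
```

>>> servo_tool:
  moves:
    - [[-1, 2, 0], -0.08]
    - [[-3, 5, 0], -0.17]
    - [[-4, 7, 0], -0.26]
    - [[-5, 10, 0], -0.35]
    - [[-5, 10, 0], -0.35]
    - [[-5, 10, 0], -0.35]

```text
t: 18.22
eef_pos: [0.4927, -0.0718, 0.1295]
eef_rot: [180.0, -0.1, -19.6]
ft_force: [-0.3, -2.0, 0.9]
grip_width: 0.0001
```

>>> servo_tool:
  moves:
    - [[0, 2, 0], -0.05]
    - [[0, 3, 0], -0.09]
    - [[0, 3, 0], -0.09]
    - [[0, 3, 0], -0.09]

```text
t: 18.55
eef_pos: [0.4922, -0.0691, 0.1294]
eef_rot: [180.0, -0.0, -24.8]
ft_force: [-2.2, -1.9, 2.2]
grip_width: -0.0
```

>>> servo_tool:
  moves:
    - [[-1, 2, 0], -0.05]
    - [[-1, 3, 0], -0.09]
    - [[-1, 3, 0], -0.09]
    - [[-1, 3, 0], -0.09]

```text
t: 18.88
eef_pos: [0.4915, -0.0663, 0.1294]
eef_rot: [180.0, -0.0, -30.0]
ft_force: [-1.7, -3.4, 1.7]
grip_width: 0.0002
```

The normal force is rising (2.0, 2.7, then 3.8 N, against about 1.6 N of running friction), which suggests the stop. One more small push, then I back off and check.

>>> servo_tool:
  moves:
    - [[0, 2, 0], -0.05]
    - [[0, 3, 0], -0.09]
    - [[0, 3, 0], -0.09]
    - [[0, 3, 0], -0.09]

```text
t: 19.22
eef_pos: [0.4913, -0.0634, 0.1294]
eef_rot: [180.0, -0.0, -35.2]
ft_force: [-1.3, -5.6, 1.9]
grip_width: -0.0003
```

>>> servo_tool:
  moves:
    - [[0, -4, 0], 0.05]
    - [[-4, -10, 0], 0.1]
    - [[-15, -14, 0], 0.1]
    - [[-26, -20, 0], 0.2]
    - [[-28, -33, 0], 0.32]
    - [[-28, -48, 0], 0.44]
    - [[-27, -63, 0], 0.56]
    - [[-12, -68, 0], 0.68]
    - [[3, -73, 0], 0.8]
    - [[18, -78, 0], 0.92]
    - [[33, -83, 0], 1.04]
    - [[48, -81, 0], 1.16]

```text
t: 20.22
eef_pos: [0.5393, -0.1444, 0.1294]
eef_rot: [-180.0, -0.0, 31.4]
ft_force: [0.0, -0.5, 0.1]
grip_width: 0.0
```

Run:
```python
from h import *
d=cam("wrist");pickle.dump(d,open("w6.pkl","wb"));save(d,"wrist6")
C=(.525,-.0625)
for w in(-10,170): print(w,[proj(d,[C[0]+.04*np.cos(np.radians(w)),C[1]+.04*np.sin(np.radians(w)),z]).round(0) for z in(.1338,.1458)])
```

```text
-10 [array([185., 186.]), array([173., 193.])]
170 [array([ 78., 326.]), array([ 59., 343.])]
```

View pics/wrist6.png

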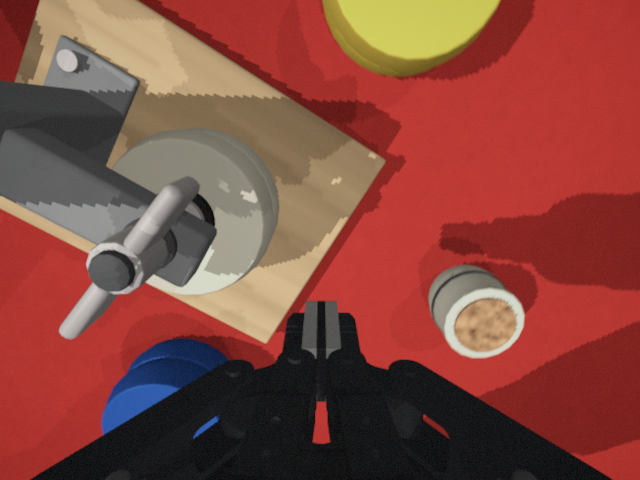

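The wings end at about (67,332) and (184,184) in this view, matching the tip positions predicted for home. I'll turn those into an angle.

Run:
```python
from h import *
d=pickle.load(open("w6.pkl","rb")); f=d["frame"]
g=cv2.cvtColor(f,cv2.COLOR_RGB2HSV); m=((g[...,1]<45)&(g[...,2]>105)).astype(np.uint8)
roi=np.zeros_like(m);cv2.line(roi,(60,342),(190,178),1,34);m&=roi
pts=np.argwhere(m)[:,::-1].astype(np.float32)
# far half of each wing
for z in(.1338,.1458):
    W=np.array([onz(d,p,z)[:2] for p in pts]); r=np.linalg.norm(W-[.525,-.0625],axis=1); Q=W[(r>.018)&(r<.045)].astype(np.float32)
    v=cv2.fitLine(Q,cv2.DIST_HUBER,0,.001,.001).ravel(); print(z,len(Q),np.degrees(np.arctan(v[1]/v[0])),v[2:])
for z in(.1338,.1458):
  a,b=onz(d,(67,333),z),onz(d,(185,184),z);print(np.degrees(np.arctan((a-b)[1]/(a-b)[0])),np.linalg.norm(a-b),(a+b)/2)
```

```text
0.1338 2405 -8.93938 [ 0.5375434  -0.06195611]
0.1458 2215 -9.360234 [ 0.53669703 -0.0641617 ]
-10.842113039323973 0.08672390200674994 [ 0.5225792 -0.0608182  0.1338   ]
-10.842113039323976 0.07916148918015162 [ 0.53036255 -0.0642423   0.1458    ]
```

The wings rest at -9° to -11°, against -10.0° for home, and they sprang back there from about -210°. The screw is therefore at its stop. Now I withdraw.

>>> servo_tool:
  moves:
    - [[0, -10, 20], 0]
    - [[0, -20, 50], 0]
    - [[0, -30, 85], 0]
    - [[0, -40, 120], 0]
    - [[0, -65, 155], 0]
    - [[0, -95, 190], 0]
    - [[0, -125, 210], 0]
    - [[0, -155, 220], 0]
    - [[0, -185, 220], 0]
    - [[0, -200, 220], 0]
    - [[0, -200, 220], 0]
    - [[0, -200, 220], 0]

```text
t: 21.27
eef_pos: [0.5386, -0.3435, 0.3486]
eef_rot: [-179.9, -0.0, 31.0]
ft_force: [0.1, 0.2, -0.6]
grip_width: -0.0001
```

Run:
```python
from h import *
D=pickle.load(open("d0.pkl","rb"))
a=cam("scene")["frame"];b=cam("top")["frame"];s=monitor.state();print(s["t"],s["eef_pos"],s["ft_force"].round(1),np.abs(s["qvel"]).max().round(2))
def diff(n,f,boxes):
    for k,(x0,y0,x1,y1) in boxes.items(): print(n,k,np.abs(f[y0:y1,x0:x1].astype(int)-D[n]["frame"][y0:y1,x0:x1]).mean().round(1))
diff("top",b,dict(cup=(298,218,332,252),small=(457,212,487,240),yellow=(385,148,430,192),brush=(195,238,222,320),blue=(390,280,435,322)))
H=np.zeros((400,800,3),np.uint8)
H[:373,:400]=cv2.resize(a[215:355,200:350],(400,373),interpolation=cv2.INTER_CUBIC);H[:400,400:]=cv2.resize(b[140:340,290:490],(400,400),interpolation=cv2.INTER_CUBIC)
cv2.imwrite("pics/fin.png",H[:,:,::-1])
```

```text
21.3667 [ 0.53954378 -0.34187244  0.34890375] [ 0.8  0.1 -0.2] 0.68
top cup 10.5
top small 4.0
top yellow 8.4
top brush 7.7
top blue 18.5
```

View pics/fin.png

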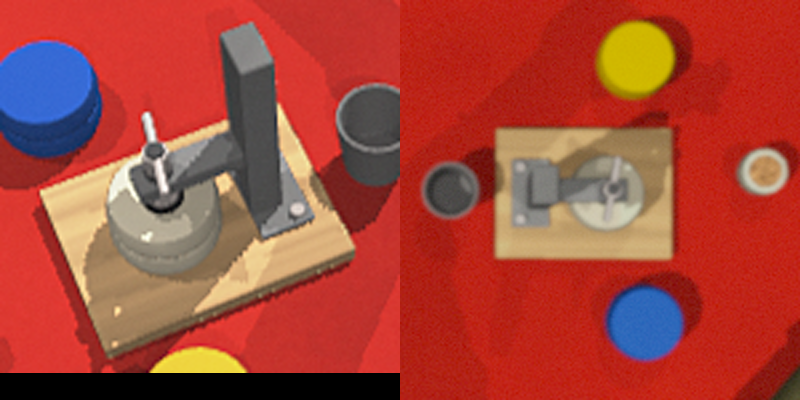

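The final view shows the wings along -x/+x with about a -10° tilt, from (617,158) to (609,222) in the right half. The moulds, cup and look-alikes look unmoved, and the arm is clear. I'm handing the job in.

```bash
python3 -c "
from bench import workorder; print(workorder.close_job())"
```

```text
the job is handed in; nothing more can be done
None
```

The wing screw is home. I turned it with three clockwise strokes of the closed fingertip, about 435° in all, starting from q ≈ 2.05. I handed the job in at about 21 s, with the arm clear of the clamp.

- **Stop reached:** pushing force rose from about 1.6 N while running to about 5.6 N at the end. When released, the wings sprang back from about -210° to -190°.
- **Final wing angle:** I measured -9° to -11° in the wrist view, against -10.0° for home. A rough reading from the blurred top view gave about -7°, which is within that view's error.
- **Surroundings:** the mould is still under the pad, and the small mould, cup and look-alikes look unmoved in the last picture. The brush was outside that picture, so I checked it only by image difference. The differences for the cup, brush and the two look-alikes were not zero; I put this down to moved arm shadows.

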